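Lock out the plate grinder, undo its two squeeze catches and hold the guard gate open

ROBOT

A 7-joint arm with a two-finger parallel gripper is mounted at the origin on the work surface. World frame = base frame: x ahead of the robot, y to its left, z up, the work surface at z = 0. Lengths are in m, angles in rad, forces in N, time in s.
With the tool pointing down it reaches from about 0.425 to 0.875 m from the base axis. Payload 4.7 kg.
Tool frame: the origin (TCP) lies on the centre line of the jaws, within the pads' length; the fingertips stand ahead of it and the grasp point (between the pads) lies 2 mm behind it (nose_length is the z of the fingertips in the tool frame, in m); z points along the fingers, y is the line along which they close (so a half turn about z gives the same grasp; the last joint's range is limited). The gripper opens to 87 mm and grips with 3 to 60 N. Pads are 19 mm wide; open, the fingers measure 117 mm over their backs; the gripper's body (75 mm by 190 mm) begins 51 mm behind the grasp point.
Start: joints at [-1.153, 0.321, -0.07, 1.45, 0.023, 1.371, -0.057], TCP at [0.255, 0.598, 0.24] pointing down, gripper open.
Joint ranges: [-2.86, 2.86], [-0.3, 2.09], [-1.38, 1.24], [0.06, 2.45], [-1.56, 4.7], [0.09, 2.05], [-2.69, 2.69]. Speed limits (rad/s): [2.57, 2.57, 3.14, 3.14, 3.14, 3.14, 3.14].

INTERFACE

Orientations are given as a rotation vector (axis times angle).
In Python, from bench import * gives the robot as it stands.
- The arm moves only by the tool send_rows, never from a script. Its arguments are lists of equal length, an entry for each row: "xyz": the shift along the tool's x, y, z in mm, a list of three; "dr": the turn, a rotation vector about the tool's x, y, z in rad, a list of three. A call has exactly 10 rows; each row is the pose to reach, as a shift and turn from the pose commanded when the call began, along the tool's axes at that moment; what a row does not reach only later rows make up. A row lasts 1/12 s, in which the tool goes at most 41.7 mm and 7.16 degrees, less where a joint would pass 70% of its speed; a pose out of reach is approached as far as the arm can. A call with a gripper value outside its range is refused whole. "jaw" is the finger opening in mm, from 0 to 87, set as the call begins (left out, the last holds). The fingers move at their own pace and stop on an object; "grip_force" is the grip in N (left out, the last holds). Time passes only in rows, so rows that repeat a pose let the fingers close, or fill a call up. It gives the time, the measured TCP pose, the force, the opening and the grip force at its end, in the units of the state.
- get_state(): the state, without advancing time (a new reading comes with each control period).
- get_image(name): name is "side" or "top"; returns the picture (420x560x3 uint8, red, green, blue); there is no depth.
- calibration(name): a dict with "vfov" (degrees; the focal length in pixels is half the picture's height over the tangent of half this angle, whatever the lens; pixels are square), "cx", "cy" (the principal point, pixels), "rvec" (rotation vector, rad) and "tvec" (3), from world to camera coordinates, as OpenCV has them. Camera axes: x right, y down, z forward; pixel columns grow to the right and rows downward; lengths in m; the calibration is good to about 2 mm. A picture is of the moment at which its call begins. calibration takes no time and is no camera call.
- close_job(): hands the job in; it is judged then, once.
The state is a dict: "time": time; "joint_positions": joint angles; "qd": joint speeds; "joint_torque": joint torques, N m; "position": TCP position; "tool_rot": TCP orientation; "ft_force": force on the tool from outside, world axes, zero at the start; "torque": the same for the moment, N m; "grip_width": opening from 0.0 (shut) to 1.0 (fully open); "grip_force": force on a finger pad.
Only numpy, scipy, OpenCV 4.12 (cv2) and the standard library are available. Lean on these libraries where they do the work, as an engineer would, in place of code of your own. Each camera call takes 0.05 s, during which the arm holds its last target. There are 200 camera calls.

TASK

Make the mincer-plate grinder safe and open it for a colleague to take the plates out: first push the lock-out plug fully home in its box, then squeeze the tall catch between the fingers all the way together, then squeeze the short catch the same way. Then take the guard gate by its upright handle, swing it outwards past its detent until it stands square to the front of the machine, and keep holding it there by the handle: the gate swings back on its own, so the program finishes while still holding. Leave the plates and everything else on the bench where they are.

Things in the scene. Friction and masses are not known exactly. Their poses are not given: they have to be found in the camera images.
- grinder: fixed bench plate grinder: white base 275 x 340 x 45 mm, dark disc on it, steel guard fence to z = 100 mm, motor behind. Origin on the bench; x from its front to its back, y to the left seen from the robot. Gate in front at x = -146 mm. Header bar just behind the gate (centre x = -115, 22 wide, top z = 100 mm) carries the catches, their unsqueezed middles at y = 60 (tall) and y = -50 mm (short)
- gate (a joint): gate angle, rad: 0 shut, 1.57 square to the front, stop at 1.9. Panel 190 mm wide, z = 51 to 93 mm, ears up to z = 112 mm. Hinged at its left (+y) edge, swings towards the robot, clockwise from above. Locked until both catches are squeezed. A spring closes it (0.18 N m shut, 0.34 N m wide open); a sprung detent resists from 0.5 to 0.8 rad by up to 0.8 N m more, then helps to 1.1 rad; let go, the gate swings back
- gate_hinge (a point): point on the gate's hinge axis, 95 mm above the bench (grinder frame: x = -146, y = 104 mm)
- handle: upright round black handle post of the gate, 18 mm across, z = 60 to 152 mm above the bench, 50 mm in front of the gate panel, 110 mm along the gate from the hinge (121 mm from the hinge axis); turns with the gate. Origin on its axis, 12 mm below its top (140 mm above the bench), where to pinch it from above. Axes as the grinder's when shut
- tall_catch (a joint): squeeze of the tall catch (near the hinge), m: 0 at rest, 0.014 fully together. Two upright steel tabs 60 mm tall, each 22 (x) by 8 mm (y), outer faces 46 mm apart at rest, 32 mm squeezed. The right tab (-y) is fixed; the left one slides towards it (grinder -y) against 6 N of friction, stays where pushed, and carries the hook over the gate's ear, which lets go after 8 mm
- tall_catch_top (a point): centre of the top face of the tall catch's moving tab (160 mm above the bench), moves with it
- tall_fixed_tab: fixed tab of the tall catch; origin at the centre of its top face, axes as the grinder's; the moving tab's centre is 38 mm to its +y at rest
- short_catch (a joint): the same for the short catch, near the gate's free end: same widths, direction, travel and friction, but tabs only 38 mm tall (top at z = 138 mm)
- short_catch_top (a point): centre of the top face of the short catch's moving tab (138 mm above the bench)
- short_fixed_tab: fixed tab of the short catch; origin at the centre of its top face, axes as the grinder's; the moving tab's centre is 38 mm to its +y at rest
- lockout_box: fixed grey box 80 x 80 x 50 mm on the bench, with a steel collar (top 54 mm above the bench) and the plug in it; origin under its centre. It may stand left or right of the grinder; on the other side stands a plain junction box of the same case without a plug
- lockout_plug (a joint): how far the plug is pushed in, m: starts at 0 to 0.004, fully home at 0.012; slides straight down against about 6 N of friction and stays
- plug_top (a point): centre of the plug's black round head (34 mm across), on its top face: 77 mm above the bench at joint 0, 65 mm when fully home
- plate_a: loose steel mincer plate, 68 mm across, 12 mm thick, with dark holes, lying on the grinding disc; origin under its centre
- plate_b: second mincer plate like plate_a on the same disc; origin under its centre
- star_knife: loose four-armed steel mincer knife, 80 mm across, 16 mm tall, flat on the bench; origin under its centre
- wrench: loose wrench lying on the bench; origin under its middle
- oil_can: loose aluminium can 60 mm across, 130 mm tall; origin under its centre
- grease_jar: loose white jar 68 mm across, 70 mm tall; origin under its centre
- brush: loose brush lying on the bench; origin under its middle
There are look-alikes about, which are no part of the job. Leave any yellow look-alike of the lockout_box alone.

How it is judged:
By the outcome, as a careful person would: the job done as asked, in the order asked, and still so for the second after the job is handed in, while the arm keeps its last pose, push and grip.
It also fails if it takes over 64 s, if anything falls off the work surface, if the arm or the gripper's body presses on something with over 40 N, if the wrist force passes 120 N, or if a joint passes its speed limit or range.

## Working session

There is one attempt and no reset: what is moved stays moved. The work goes in short steps, Python scripts to look and compute and a tool call to move; the robot and the scene stay as the last step left them, time stands still between calls to the robot, and variables do not carry over. Pictures are saved under pics/ and viewed, at most 10 in all, crops included, and the job is handed in when it is done.

Besides the shell and the picture viewer there is one more tool, called after "Emit:" by a JSON object that holds its "name" and its "arguments". send_rows: Moves the arm, as the interface text tells. Its arguments: {"type":"object","properties":{"xyz":{"type":"array"},"dr":{"type":"array"},"jaw":{"type":"number"},"grip_force":{"type":"number"}},"required":["xyz","dr"]}

```bash
mkdir -p pics; ls; cat > h.py <<'E'
from bench import *
import numpy as np, cv2
from scipy.spatial.transform import Rotation as R
def cam(n):
    c=calibration(n); f=210/np.tan(np.radians(c["vfov"])/2)
    return np.array([[f,0,c["cx"]],[0,f,c["cy"]],[0,0,1]]),R.from_rotvec(c["rvec"]).as_matrix(),np.array(c["tvec"])
def ray(n,p):
    K,r,t=cam(n); d=r.T@np.linalg.solve(K,[p[0],p[1],1]); return -r.T@t,d
def onz(n,p,z):
    o,d=ray(n,p); return o+d*(z-o[2])/d[2]
def tri(ps,pt):
    (a,d),(b,e)=ray("side",ps),ray("top",pt)
    d=d/np.linalg.norm(d); e=e/np.linalg.norm(e)
    s=np.linalg.lstsq(np.c_[d,-e],b-a,rcond=None)[0]; P,Q=a+s[0]*d,b+s[1]*e
    return (P+Q)/2,np.linalg.norm(P-Q)
def proj(n,X):
    K,r,t=cam(n); q=K@(r@np.array(X)+t); return q[:2]/q[2]
def snap(n,f):
    im=get_image(n); cv2.imwrite(f"pics/{f}.png",im[:,:,::-1]); return im
E
python3 - <<'E'
from h import *
snap("side","s0"); snap("top","t0")
for n in("side","top"):
    c=calibration(n);print(c, ray(n,(280,210)))
s=get_state();print(s)
E
```

```text
pics
{'vfov': 56.67324644135653, 'cx': 284.06978301193595, 'cy': 209.9178430241943, 'rvec': array([ 2.26334632, -0.3294963 ,  0.16043503]), 'tvec': array([-0.51975327,  0.16108839,  1.12523672])} (array([ 0.27674863, -0.86361963,  0.86012903]), array([ 0.21252562,  0.72699599, -0.65300762]))
{'vfov': 54.62765994701076, 'cx': 281.1556847455479, 'cy': 207.21456615910654, 'rvec': array([ 2.15627955, -2.13618082,  0.16192818]), 'tvec': array([-0.06186399,  0.53731945,  1.15015286])} (array([ 0.36300018, -0.05392517,  1.21684587]), array([ 1.40157360e-01,  3.35851113e-04, -9.90156959e-01]))
{'time': 0.1, 'joint_positions': array([-1.15285895,  0.32175902, -0.07007454,  1.45154053,  0.02263988,
        1.37078653, -0.05687701]), 'qd': array([-3.91364568e-04, -1.18540834e-03,  8.21025500e-04, -8.72643286e-04,
       -1.49568461e-03,  3.60002604e-05,  9.50894441e-04]), 'joint_torque': array([ 2.67871928e-04, -4.92572629e+01, -4.05472554e-01, -3.13397491e+01,
       -6.40022568e-02,  3.94211872e-02,  5.30701482e-05]), 'position': array([0.25529954, 0.59726849, 0.23857046]), 'tool_rot': array([-6.29927009e-01, -3.07757528e+00,  2.66113593e-03]), 'ft_force': array([ 0.05398548, -0.27840795,  0.08923535]), 'torque': array([-0.00481906, -0.02296098, -0.01270907]), 'grip_force': 0.0, 'grip_width': 1.0024262749347628}
```

View pics/s0.png

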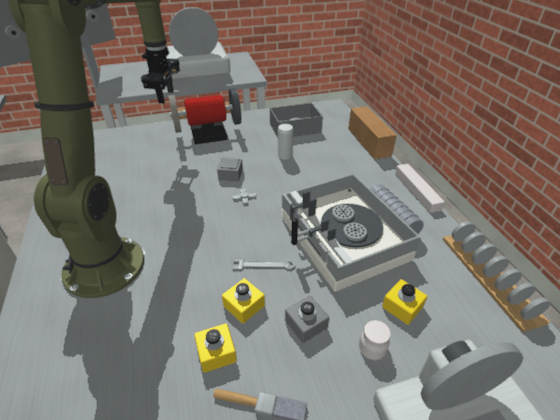

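View pics/t0.png

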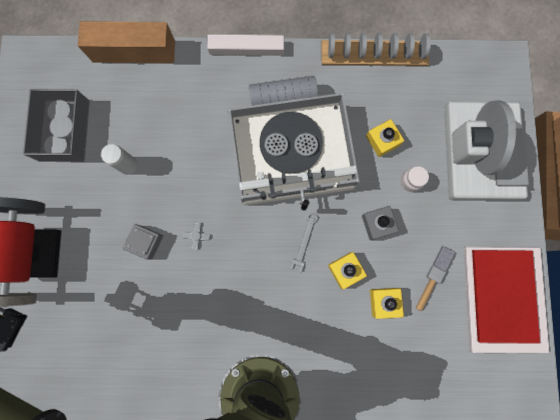

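The grey lock-out box with the black plug is at side (307,315), top (382,221). Three yellow look-alikes are at side (243,297), (215,345) and (405,299). The plain grey junction box without a plug is at side (231,168), top (142,240). Only the grey one with a plug fits. I'll confirm it in an enlarged crop, together with the gate and catches.

```bash
python3 - <<'E'
import cv2,numpy as np
s=cv2.imread("pics/s0.png");t=cv2.imread("pics/t0.png")
a=cv2.resize(s[170:345,270:400],None,fx=3.4,fy=3.4,interpolation=2)[:595]
b=cv2.resize(t[165:250,235:405],(350*1,175),interpolation=2)
cv2.imwrite("pics/c1.png",a)
cv2.imwrite("pics/c2.png",cv2.resize(t[160:250,230:405],None,fx=4.5,fy=4.5,interpolation=2))
E
```

```text
(no output)
```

View pics/c1.png

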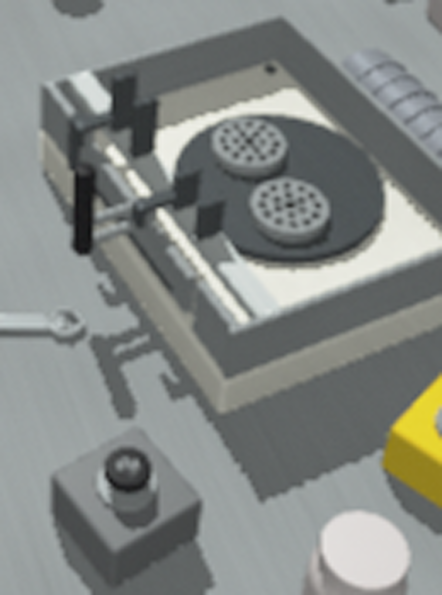

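View pics/c2.png

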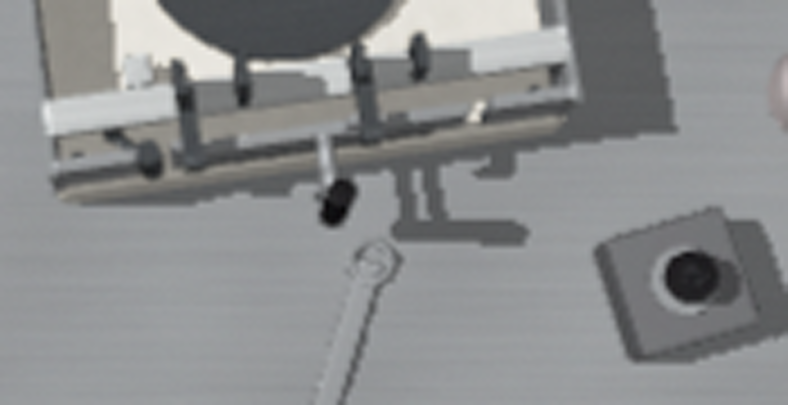

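The crop confirms it. The grey box's collar and black plug are at crop 1 (128,462), crop 2 (690,275). Tab tops in crop 2, left to right, are tall moving (180,66), tall fixed (242,60), short moving (362,44) and short fixed (420,38). The handle top is at crop 2 (345,187), crop 1 (86,172).

```bash
python3 - <<'E'
from h import *
S=lambda x,y:(270+x/3.4-.35,170+y/3.4-.35)
T=lambda x,y:(230+x/4.5-.4,160+y/4.5-.4)
P={}
for k,s,t,z in [("plug",(128,457),(692,272),.075),("handle",(86,172),(345,187),.152),("tallM",(125,80),(180,66),.16),("tallF",(149,101),(242,60),.16),("shortM",(189,176),(362,44),.138),("shortF",(212,206),(420,38),.138)]:
    p,e=tri(S(*s),T(*t)); P[k]=onz("top",T(*t),z); print(k,p.round(4),round(e,4),"top@z",P[k].round(4),"side@z",onz("side",S(*s),z).round(4))
for a,b in[("tallM","tallF"),("tallF","shortF"),("shortM","shortF")]:
    d=P[a]-P[b];print(a,b,np.linalg.norm(d[:2]),np.arctan2(-d[0],d[1]))
# top-view refined: plug via dark mask
for n,c in(("side",(307,305)),("top",(383,221))):
    im=get_image(n);g=im.max(2);x,y=c;w=g[y-14:y+14,x-14:x+14];m=w<60
    k,l,st,ce=cv2.connectedComponentsWithStats(m.astype(np.uint8));print(n,[(ce[i]+[x-14,y-14],st[i]) for i in range(1,k)if st[i][4]>20])
E
```

```text
plug [ 0.4974 -0.3448  0.0797] 0.0015 top@z [ 0.4988 -0.3462  0.075 ] side@z [ 0.498  -0.3417  0.075 ]
handle [ 0.5372 -0.123   0.1479] 0.0031 top@z [ 0.5381 -0.123   0.152 ] side@z [ 0.5341 -0.1273  0.152 ]
tallM [ 0.6066 -0.0241  0.1519] 0.0071 top@z [ 0.6083 -0.025   0.16  ] side@z [ 0.5991 -0.0339  0.16  ]
tallF [ 0.6122 -0.0614  0.1557] 0.0021 top@z [ 0.6123 -0.0616  0.16  ] side@z [ 0.6091 -0.0664  0.16  ]
shortM [ 0.6254 -0.1338  0.1313] 0.0086 top@z [ 0.6281 -0.1342  0.138 ] side@z [ 0.6177 -0.1407  0.138 ]
shortF [ 0.6308 -0.1695  0.1286] 0.0074 top@z [ 0.6322 -0.1693  0.138 ] side@z [ 0.6223 -0.1786  0.138 ]
tallM tallF 0.03682597410664411 0.10871772279242067
tallF shortF 0.10954866375363996 0.18257385734185708
shortM shortF 0.03533655745342658 0.11551564466997395
side [(array([308.62222222, 310.71111111]), array([ 8, 13, 13, 11, 45], dtype=int32))]
top [(array([383.54716981, 221.        ]), array([  9,   9,  12,  11, 106], dtype=int32))]
```

```bash
cat >> h.py <<'E'
G=np.array([[-.115,.079],[-.115,.041],[-.115,-.031],[-.115,-.069],[-.196,-.006]])
def fit(W,G=G):
    W=np.array(W)[:,:2]; a=W.mean(0);b=G.mean(0);H=(G-b).T@(W-a)
    th=np.arctan2(H[0,1]-H[1,0],H[0,0]+H[1,1]);r=np.array([[np.cos(th),-np.sin(th)],[np.sin(th),np.cos(th)]])
    o=a-r@b; return th,o,(W-(G@r.T+o))
E
python3 - <<'E'
from h import *
A=[[.6083,-.025],[.6123,-.0616],[.6281,-.1342],[.6322,-.1693],[.5381,-.123]]
B=[[.6066,-.0241],[.6122,-.0614],[.6254,-.1338],[.6308,-.1695],[.5372,-.123]]
for W in(A,B): print(fit(W))
th,o,_=fit(A)
# fence corners check: header bar ends predicted
s=get_state();Rt=R.from_rotvec(s["tool_rot"]).as_matrix();print(Rt.round(3))
r=np.array([[np.cos(th),-np.sin(th)],[np.sin(th),np.cos(th)]])
for y in(.1,-.1):
  for n in("top","side"):print(n,proj(n,[*(r@[-.146,y]+o),.093]),proj(n,[*(r@[-.1375,np.sign(y)*.17]+o),.0]))
E
```

```text
(np.float64(0.17164260856567584), array([ 0.73355033, -0.08296976]), array([[ 0.00155309, -0.00022726],
       [-0.00093735,  0.00061435],
       [ 0.00256497, -0.00104365],
       [ 0.00017453,  0.00129796],
       [-0.00335525, -0.0006414 ]]))
(np.float64(0.1689579021998403), array([ 0.73224262, -0.08305817]), array([[ 0.0010041 ,  0.00042093],
       [ 0.00021421,  0.00057983],
       [ 0.00130703, -0.00084541],
       [ 0.00031714,  0.00091349],
       [-0.00284248, -0.00106885]]))
[[-0.92   0.393 -0.   ]
 [ 0.393  0.92  -0.001]
 [-0.    -0.001 -1.   ]]
top [264.44954824 192.0399241 ] [242.34646473 198.61286677]
side [294.55297255 207.17950371] [286.33704983 215.51926549]
top [334.44592648 180.80945186] [352.3983471  180.93297272]
side [329.08782259 250.29879199] [342.37738384 289.49478611]
```

```bash
python3 - <<'E'
import bench
print([a for a in dir(bench) if not a.startswith('_')]); print(getattr(bench,'nose_length',None))
from h import *
s=get_state();Rt=R.from_rotvec(s["tool_rot"]).as_matrix();p=s["position"]
for w in([.45,.45,.31],[.6,.2,.31],[.6,-.1,.31],[.4985,-.344,.25],[.4985,-.344,.15]):print(w,(Rt.T@(np.array(w)-p)*1000).round())
E
```

```text
['MotionError', 'calibration', 'close_job', 'get_image', 'get_state', 'nose_length']
0.017
[0.45, 0.45, 0.31] [-237.  -59.  -71.]
[0.6, 0.2, 0.31] [-473. -230.  -71.]
[0.6, -0.1, 0.31] [-591. -506.  -70.]
[0.4985, -0.344, 0.25] [-593. -770.  -10.]
[0.4985, -0.344, 0.15] [-593. -770.   90.]
```

Emit:
{"name": "send_rows", "arguments": {"xyz": [[-25, -5, -20], [-60, -12, -40], [-95, -20, -60], [-132, -30, -70], [-170, -40, -70], [-208, -51, -70], [-245, -64, -70], [-281, -80, -70], [-316, -100, -70], [-350, -120, -70]], "dr": [[0, 0, 0], [0, 0, 0], [0, 0, 0], [0, 0, 0], [0, 0, 0], [0, 0, 0], [0, 0, 0], [0, 0, 0], [0, 0, 0], [0, 0, 0]], "jaw": 0, "grip_force": 30}}

```text
time: 1.03
position: [0.5312, 0.3481, 0.3093]
tool_rot: [-0.63, -3.078, 0.0]
ft_force: [0.9, 0.5, -0.3]
grip_width: 0.329
grip_force: 0.0
```

Emit:
{"name": "send_rows", "arguments": {"xyz": [[-33, -22, 0], [-64, -46, 0], [-94, -72, 0], [-120, -100, 0], [-145, -130, 0], [-167, -162, 0], [-187, -196, 0], [-204, -232, 0], [-219, -269, 0], [-231, -306, 0]], "dr": [[0, 0, 0], [0, 0, 0], [0, 0, 0], [0, 0, 0], [0, 0, 0], [0, 0, 0], [0, 0, 0], [0, 0, 0], [0, 0, 0], [0, 0, 0]]}}

```text
time: 1.87
position: [0.6222, -0.0245, 0.3092]
tool_rot: [-0.631, -3.078, 0.0]
ft_force: [0.9, 0.7, 0.2]
grip_width: 0.004
grip_force: 0.0
```

Emit:
{"name": "send_rows", "arguments": {"xyz": [[-8, -38, 0], [-12, -77, 0], [-14, -116, 0], [-15, -155, 0], [-15, -194, 5], [-14, -230, 15], [-13, -270, 30], [-12, -310, 50], [-12, -344, 60], [-12, -344, 60]], "dr": [[0, 0, 0], [0, 0, 0], [0, 0, 0], [0, 0, 0], [0, 0, 0], [0, 0, 0], [0, 0, 0], [0, 0, 0], [0, 0, 0], [0, 0, 0]]}}

```text
time: 2.7
position: [0.4908, -0.3516, 0.2469]
tool_rot: [-0.648, -3.068, 0.007]
ft_force: [-0.4, -0.8, 0.2]
grip_width: 0.005
grip_force: 0.0
```

```bash
cat > go.py <<'E'
from h import *
import sys
s=get_state();Rt=R.from_rotvec(s["tool_rot"]).as_matrix();p=s["position"]
print("t",s["time"],p.round(4),"F",s["ft_force"].round(1),"w",s["grip_width"],s["grip_force"],"q",s["joint_positions"].round(2),"yawY",np.degrees(np.arctan2(Rt[1,1],Rt[0,1])).round(1),"z",Rt[:,2].round(3))
for a in sys.argv[1:]:
    w=np.array(eval(a));print(w,(Rt.T@(w-p)*1000).round(1))
E
python3 go.py [.4985,-.344,.15] [.4985,-.344,.10]
```

```text
t 2.7 [ 0.4908 -0.3516  0.2469] F [-0.4 -0.8  0.2] w 0.00466171838183831 0.0 q [ 0.11  0.24  0.55  1.58 -0.12  1.36  1.83] yawY 66.1 z [-0.007 -0.003 -1.   ]
[ 0.4985 -0.344   0.15  ] [-4.4 10.6 96.8]
[ 0.4985 -0.344   0.1   ] [ -4.7  10.9 146.8]
```

Emit:
{"name": "send_rows", "arguments": {"xyz": [[-3, 5, 10], [-5, 10, 35], [-5, 11, 65], [-5, 11, 95], [-5, 11, 120], [-5, 11, 135], [-5, 11, 145], [-5, 11, 147], [-5, 11, 147], [-5, 11, 147]], "dr": [[0, 0, 0], [0, 0, 0], [0, 0, 0], [0, 0, 0], [0, 0, 0], [0, 0, 0], [0, 0, 0], [0, 0, 0], [0, 0, 0], [0, 0, 0]]}}

```text
time: 3.53
position: [0.5082, -0.3351, 0.1036]
tool_rot: [0.628, 3.076, -0.0]
ft_force: [0.9, -0.6, -0.2]
grip_width: 0.005
grip_force: 0.0
```

```bash
python3 - <<'E'
from h import *
s=snap("side","s1");t=snap("top","t1")
a=cv2.resize(s[240:350,250:370],(400,367));b=cv2.resize(t[165:265,325:445],(400,333));b=cv2.copyMakeBorder(b,0,34,0,0,0)
cv2.imwrite("pics/c3.png",np.hstack([a,b])[:,:,::-1])
E
python3 go.py
```

```text
t 3.6333 [ 0.5082 -0.3356  0.104 ] F [ 0.8 -0.6 -1. ] w 0.007029868159056737 0.0 q [ 0.12  0.36  0.51  1.73 -0.2   1.1   1.86] yawY 66.9 z [ 0.003 -0.001 -1.   ]
```

View pics/c3.png

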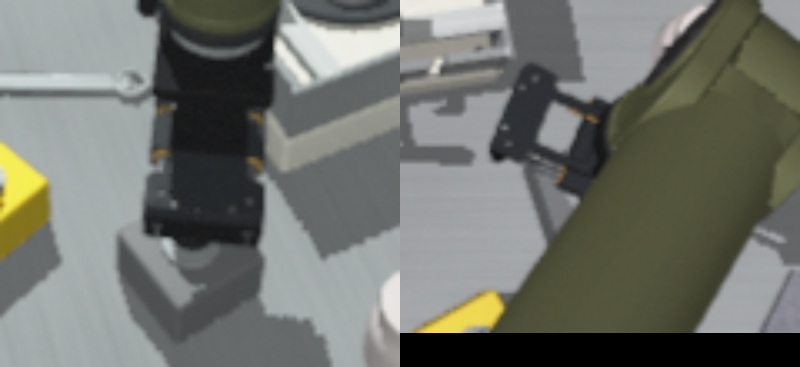

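The crop shows the fingertips over the plug box, about 1 cm off, so I'll correct the offset and press.

Emit:
{"name": "send_rows", "arguments": {"xyz": [[2, -5, 0], [5, -11, 0], [5, -11, 2], [5, -11, 5], [5, -11, 8], [5, -11, 12], [5, -11, 16], [5, -11, 19], [5, -11, 22], [5, -11, 24]], "dr": [[0, 0, 0], [0, 0, 0], [0, 0, 0], [0, 0, 0], [0, 0, 0], [0, 0, 0], [0, 0, 0], [0, 0, 0], [0, 0, 0], [0, 0, 0]]}}

```text
time: 4.47
position: [0.4984, -0.3434, 0.0821]
tool_rot: [0.63, 3.078, 0.003]
ft_force: [-11.4, 8.5, 36.4]
grip_width: 0.008
grip_force: 18.2
```

```bash
python3 go.py
```

```text
t 4.4667 [ 0.4984 -0.3434  0.0821] F [-11.4   8.5  36.4] w 0.007679934810346277 18.233640370890498 q [ 0.14  0.38  0.51  1.76 -0.21  1.06  1.89] yawY 66.9 z [ 0.     0.002 -1.   ]
```

Plug home at z = 65 mm with 36 N. Now lift off and move over the tall catch.

Emit:
{"name": "send_rows", "arguments": {"xyz": [[0, 0, -10], [0, 0, -35], [0, 0, -70], [1, 5, -105], [2, 20, -135], [4, 45, -145], [5, 80, -150], [6, 115, -150], [7, 150, -150], [8, 185, -150]], "dr": [[0, 0, 0], [0, 0, 0], [0, 0, 0], [0, 0, -0.05], [0, 0, -0.12], [0, 0, -0.2], [0, 0, -0.3], [0, 0, -0.4], [0, 0, -0.5], [0, 0, -0.574]], "jaw": 66}}

```text
time: 5.3
position: [0.564, -0.1682, 0.2284]
tool_rot: [-0.275, 3.129, 0.001]
ft_force: [0.4, -0.6, -0.4]
grip_width: 0.68
grip_force: 0.0
```

```bash
python3 go.py [.6107,-.0503,.22]
```

```text
t 5.3 [ 0.564  -0.1682  0.2284] F [ 0.4 -0.6 -0.4] w 0.679625045477648 0.0 q [-0.07  0.2   0.36  1.64 -0.07  1.32  2.05] yawY 100.0 z [ 0.  0. -1.]
[ 0.6107 -0.0503  0.22  ] [-66.5 107.9   8.5]
```

Emit:
{"name": "send_rows", "arguments": {"xyz": [[-15, 25, 0], [-33, 54, 0], [-50, 81, 0], [-60, 99, 0], [-66, 108, 5], [-66, 108, 8], [-66, 108, 8], [-66, 108, 8], [-66, 108, 8], [-66, 108, 8]], "dr": [[0, 0, 0], [0, 0, 0], [0, 0, 0], [0, 0, 0], [0, 0, 0], [0, 0, 0], [0, 0, 0], [0, 0, 0], [0, 0, 0], [0, 0, 0]]}}

```text
time: 6.13
position: [0.61, -0.0545, 0.2209]
tool_rot: [-0.262, 3.13, -0.001]
ft_force: [-0.0, 0.0, -0.3]
grip_width: 0.755
grip_force: 0.0
```

```bash
python3 go.py [.6107,-.0503,.22]; python3 - <<'E'
from h import *
s=snap("side","s2");t=snap("top","t2")
a=cv2.resize(s[165:285,260:380],(400,400));b=cv2.resize(t[130:250,235:355],(400,400))
cv2.imwrite("pics/c4.png",np.hstack([a,b])[:,:,::-1])
E
```

```text
t 6.1333 [ 0.61   -0.0545  0.2209] F [-0.   0.  -0.3] w 0.7545253107908543 0.0 q [-0.2   0.25  0.29  1.59 -0.07  1.31  1.84] yawY 99.6 z [ 0. -0. -1.]
[ 0.6107 -0.0503  0.22  ] [-1.4  4.1  0.9]
```

View pics/c4.png

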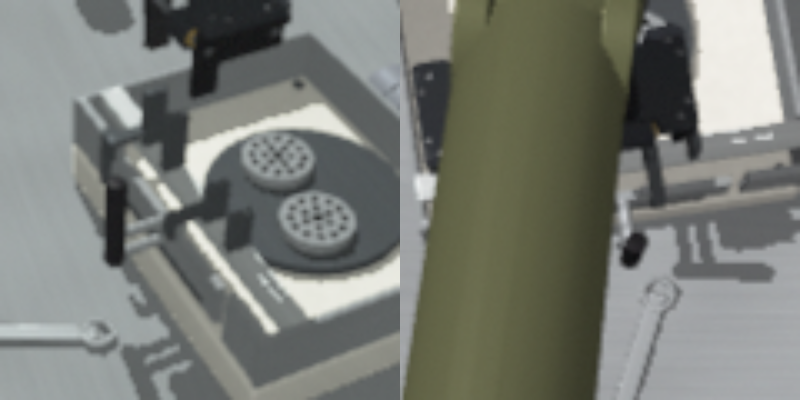

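```bash
python3 - <<'E'
from h import *
p=np.array([.61,-.0545,.204]);yd=np.array([np.cos(np.radians(99.6)),np.sin(np.radians(99.6)),0])
for d in(33,48,-33,-48):
    q=proj("side",p+yd*d/1000);print(d,(q-[260,165])*400/120)
o=np.array([.733,-.083]);th=.1705;r=np.array([[np.cos(th),-np.sin(th)],[np.sin(th),np.cos(th)]])
for g,z in(((-.115,.079),.16),((-.115,.041),.16),((-.115,-.031),.138),((-.115,-.069),.138)):
    print([(proj("side",[*(r@(np.array(g)+[a,b])+o),z])-[260,165])*400/120 for a,b in((-.011,.004),(-.011,-.004),(.011,-.004))])
E
```

```text
33 [158.32702864  44.11369425]
48 [149.91053484  34.86828248]
-33 [197.26415784  86.88563721]
-48 [206.57299662  97.11127863]
[array([145.72916063,  87.07992956]), array([150.13960372,  92.16321297]), array([172.11317816,  85.35339889])]
[array([167.06104717, 111.66612708]), array([171.67824018, 116.98770139]), array([194.01307861, 109.85290633])]
[array([208.39044474, 181.44212639]), array([213.36401557, 187.28618097]), array([236.11801626, 179.43404677])]
[array([232.47059781, 209.73683326]), array([237.69081682, 215.87070485]), array([260.8257553 , 207.62279081])]
```

Side view: the fingers straddle the tall tabs, with tab tops near crop (152,93) and (175,113). Descend with a wider jaw.

Emit:
{"name": "send_rows", "arguments": {"xyz": [[1, 7, 0], [1, 7, 5], [1, 7, 20], [1, 7, 40], [1, 7, 58], [1, 7, 70], [1, 7, 78], [1, 7, 78], [1, 7, 78], [1, 7, 78]], "dr": [[0, 0, 0], [0, 0, 0], [0, 0, 0], [0, 0, 0], [0, 0, 0], [0, 0, 0], [0, 0, 0], [0, 0, 0], [0, 0, 0], [0, 0, 0]], "jaw": 74}}

```text
time: 7.07
position: [0.6089, -0.0457, 0.1437]
tool_rot: [-0.267, 3.128, -0.0]
ft_force: [0.9, -0.1, 0.2]
grip_width: 0.848
grip_force: 0.0
```

```bash
python3 go.py [.6087,-.0502,.142]
```

```text
t 7.0667 [ 0.6089 -0.0457  0.1437] F [ 0.9 -0.1  0.2] w 0.8480407601658977 0.0 q [-0.2   0.3   0.28  1.68 -0.09  1.17  1.84] yawY 99.8 z [ 0.002  0.    -1.   ]
[ 0.6087 -0.0502  0.142 ] [ 1.  -4.4  1.7]
```

Emit:
{"name": "send_rows", "arguments": {"xyz": [[0, -2, 0], [0, -4, 0], [0, -4, 0], [0, -4, 0], [0, -4, 0], [0, -4, 0], [0, -4, 0], [0, -4, 0], [0, -4, 0], [0, -4, 0]], "dr": [[0, 0, 0], [0, 0, 0], [0, 0, 0], [0, 0, 0], [0, 0, 0], [0, 0, 0], [0, 0, 0], [0, 0, 0], [0, 0, 0], [0, 0, 0]], "jaw": 42, "grip_force": 25}}

```text
time: 7.9
position: [0.6087, -0.0462, 0.1433]
tool_rot: [0.271, -3.13, -0.007]
ft_force: [-2.2, 5.7, 2.7]
grip_width: 0.486
grip_force: 3.0
```

```bash
python3 go.py
```

```text
t 7.9 [ 0.6087 -0.0462  0.1433] F [-2.2  5.7  2.7] w 0.48580156335156893 3.022168865427375 q [-0.2   0.3   0.28  1.68 -0.09  1.17  1.85] yawY 99.9 z [-0.     0.004 -1.   ]
```

Emit:
{"name": "send_rows", "arguments": {"xyz": [[0, 0, 0], [0, 0, 0], [0, 0, 0], [0, 0, 0], [0, 0, 0], [0, 0, 0], [0, 0, 0], [0, 0, 0], [0, 0, 0], [0, 0, 0]], "dr": [[0, 0, 0], [0, 0, 0], [0, 0, 0], [0, 0, 0], [0, 0, 0], [0, 0, 0], [0, 0, 0], [0, 0, 0], [0, 0, 0], [0, 0, 0]], "jaw": 24, "grip_force": 40}}

```text
time: 8.73
position: [0.6091, -0.0491, 0.1432]
tool_rot: [-0.267, 3.129, 0.001]
ft_force: [-1.3, 3.7, 5.3]
grip_width: 0.362
grip_force: 40.0
```

```bash
python3 go.py
```

```text
t 8.7333 [ 0.6091 -0.0491  0.1432] F [-1.3  3.7  5.3] w 0.36228273304519026 39.97232051566243 q [-0.2   0.3   0.28  1.68 -0.09  1.17  1.85] yawY 99.8 z [ 0.001  0.001 -1.   ]
```

Emit:
{"name": "send_rows", "arguments": {"xyz": [[0, 0, 0], [0, 0, 0], [0, 0, 0], [0, 0, -15], [0, 0, -35], [0, 0, -55], [0, -15, -65], [0, -40, -65], [0, -75, -65], [0, -106, -65]], "dr": [[0, 0, 0], [0, 0, 0], [0, 0, 0], [0, 0, 0], [0, 0, 0], [0, 0, 0], [0, 0, 0], [0, 0, 0], [0, 0, 0], [0, 0, 0]], "jaw": 74}}

```text
time: 9.57
position: [0.6268, -0.1562, 0.2076]
tool_rot: [-0.268, 3.13, -0.002]
ft_force: [0.5, -1.5, -0.7]
grip_width: 0.847
grip_force: 0.0
```

Emit:
{"name": "send_rows", "arguments": {"xyz": [[0, 0, 0], [0, 0, 0], [0, 0, 15], [0, 0, 35], [0, 0, 55], [0, 0, 70], [0, 0, 78], [0, 0, 78], [0, 0, 78], [0, 0, 78]], "dr": [[0, 0, 0], [0, 0, 0], [0, 0, 0], [0, 0, 0], [0, 0, 0], [0, 0, 0], [0, 0, 0], [0, 0, 0], [0, 0, 0], [0, 0, 0]]}}

```text
time: 10.4
position: [0.6275, -0.154, 0.1308]
tool_rot: [-0.268, 3.128, -0.001]
ft_force: [0.6, 0.4, 0.2]
grip_width: 0.85
grip_force: 0.0
```

```bash
python3 go.py [.6279,-.1575,.13]
```

```text
t 10.4 [ 0.6275 -0.154   0.1308] F [0.6 0.4 0.2] w 0.8495518687660977 0.0 q [-0.06  0.39  0.33  1.61 -0.13  1.17  2.04] yawY 99.8 z [ 0.002 -0.    -1.   ]
[ 0.6279 -0.1575  0.13  ] [ 0.2 -3.5  0.8]
```

Emit:
{"name": "send_rows", "arguments": {"xyz": [[0, -2, 0], [0, -4, 0], [0, -4, 0], [0, -4, 0], [0, -4, 0], [0, -4, 0], [0, -4, 0], [0, -4, 0], [0, -4, 0], [0, -4, 0]], "dr": [[0, 0, 0], [0, 0, 0], [0, 0, 0], [0, 0, 0], [0, 0, 0], [0, 0, 0], [0, 0, 0], [0, 0, 0], [0, 0, 0], [0, 0, 0]], "jaw": 40}}

```text
time: 11.23
position: [0.6274, -0.1547, 0.1302]
tool_rot: [0.27, -3.129, -0.007]
ft_force: [-2.3, 5.8, 4.4]
grip_width: 0.464
grip_force: 3.0
```

Emit:
{"name": "send_rows", "arguments": {"xyz": [[0, 0, 0], [0, 0, 0], [0, 0, 0], [0, 0, 0], [0, 0, 0], [0, 0, 0], [0, 0, 0], [0, 0, 0], [0, 0, 0], [0, 0, 0]], "dr": [[0, 0, 0], [0, 0, 0], [0, 0, 0], [0, 0, 0], [0, 0, 0], [0, 0, 0], [0, 0, 0], [0, 0, 0], [0, 0, 0], [0, 0, 0]], "jaw": 24}}

```text
time: 12.07
position: [0.6278, -0.1574, 0.1301]
tool_rot: [-0.268, 3.129, 0.001]
ft_force: [-1.5, 4.0, 5.8]
grip_width: 0.363
grip_force: 40.0
```

```bash
python3 go.py
```

```text
t 12.0667 [ 0.6278 -0.1574  0.1301] F [-1.5  4.   5.8] w 0.3633638936149005 39.97300425544381 q [-0.06  0.39  0.33  1.6  -0.14  1.17  2.05] yawY 99.8 z [ 0.001  0.001 -1.   ]
```

Emit:
{"name": "send_rows", "arguments": {"xyz": [[0, 0, 0], [0, 0, 0], [0, 0, 0], [0, 0, -15], [0, 0, -35], [0, 0, -55], [10, 6, -65], [35, 22, -65], [60, 38, -65], [83, 51, -65]], "dr": [[0, 0, 0], [0, 0, 0], [0, 0, 0], [0, 0, 0], [0, 0, 0], [0, 0, 0], [0, 0, 0], [0, 0, 0], [0, 0, 0], [0, 0, 0]], "jaw": 70}}

```text
time: 12.9
position: [0.5355, -0.1222, 0.194]
tool_rot: [0.266, -3.13, 0.001]
ft_force: [0.6, -0.5, 0.1]
grip_width: 0.799
grip_force: 0.0
```

Emit:
{"name": "send_rows", "arguments": {"xyz": [[0, 0, 0], [0, 0, 0], [0, 0, 10], [0, 0, 25], [0, 0, 40], [0, 0, 52], [0, 0, 58], [0, 0, 58], [0, 0, 58], [0, 0, 58]], "dr": [[0, 0, 0], [0, 0, 0], [0, 0, 0], [0, 0, 0], [0, 0, 0], [0, 0, 0], [0, 0, 0], [0, 0, 0], [0, 0, 0], [0, 0, 0]]}}

```text
time: 13.73
position: [0.5377, -0.1222, 0.1371]
tool_rot: [-0.267, 3.129, -0.001]
ft_force: [0.3, -0.2, 0.3]
grip_width: 0.801
grip_force: 0.0
```

```bash
python3 go.py [.5385,-.122,.137]; python3 - <<'E'
from h import *
s=snap("side","s3");t=snap("top","t3")
a=cv2.resize(s[145:265,240:360],(400,400));b=cv2.resize(t[130:250,235:355],(400,400))
cv2.imwrite("pics/c5.png",np.hstack([a,b])[:,:,::-1])
E
```

```text
t 13.7333 [ 0.5377 -0.1222  0.1371] F [ 0.3 -0.2  0.3] w 0.8014523546612387 0.0 q [-0.12  0.19  0.33  1.84 -0.07  1.12  1.97] yawY 99.7 z [ 0.001 -0.    -1.   ]
[ 0.5385 -0.122   0.137 ] [-0.8  0.   0.1]
```

View pics/c5.png

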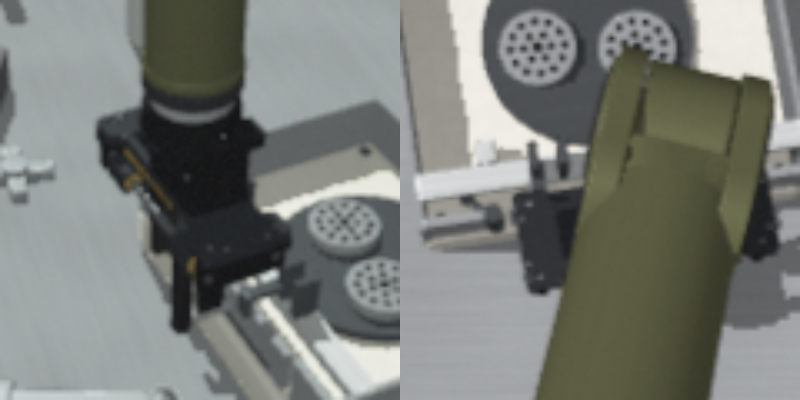

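The post (crop 182,300) stands between the fingers and both catches are together. Closing on the post.

Emit:
{"name": "send_rows", "arguments": {"xyz": [[0, 0, 0], [0, 0, 0], [0, 0, 0], [0, 0, 0], [0, 0, 0], [0, 0, 0], [0, 0, 0], [0, 0, 0], [0, 0, 0], [0, 0, 0]], "dr": [[0, 0, 0], [0, 0, 0], [0, 0, 0], [0, 0, 0], [0, 0, 0], [0, 0, 0], [0, 0, 0], [0, 0, 0], [0, 0, 0], [0, 0, 0]], "jaw": 8, "grip_force": 50}}

```text
time: 14.67
position: [0.5368, -0.1202, 0.1365]
tool_rot: [0.268, -3.129, -0.004]
ft_force: [-0.9, 4.4, 1.6]
grip_width: 0.194
grip_force: 50.0
```

```bash
python3 go.py; python3 - <<'E'
import numpy as np
# tool axes: x=-grinder x, y=grinder y ; arc of handle from shut
r=np.array([-50,-110.])
for a0,N in((0,40),):
  for k in range(0,N+1):
    a=-1.6*k/N;c,s=np.cos(a),np.sin(a);v=np.array([[c,-s],[s,c]])@r-r
    print(round(-a,2),(-v[0]).round(1),v[1].round(1))
E
```

```text
t 14.6667 [ 0.5368 -0.1202  0.1365] F [-0.9  4.4  1.6] w 0.19398166489502078 49.994982378557324 q [-0.12  0.19  0.33  1.84 -0.07  1.13  1.97] yawY 99.8 z [-0.001  0.002 -1.   ]
0.0 -0.0 0.0
0.04 4.4 2.1
0.08 8.6 4.3
0.12 12.8 6.8
0.16 16.9 9.4
0.2 20.9 12.1
0.24 24.7 15.0
0.28 28.5 18.1
0.32 32.1 21.3
0.36 35.5 24.7
0.4 38.9 28.2
0.44 42.1 31.8
0.48 45.1 35.5
0.52 48.0 39.4
0.56 50.8 43.4
0.6 53.4 47.4
0.64 55.8 51.6
0.68 58.0 55.9
0.72 60.1 60.3
0.76 62.0 64.7
0.8 63.7 69.2
0.84 65.3 73.8
0.88 66.6 78.5
0.92 67.8 83.1
0.96 68.8 87.9
1.0 69.6 92.6
1.04 70.2 97.4
1.08 70.6 102.3
1.12 70.8 107.1
1.16 70.8 111.9
1.2 70.6 116.7
1.24 70.3 121.6
1.28 69.7 126.4
1.32 69.0 131.1
1.36 68.0 135.9
1.4 66.9 140.6
1.44 65.6 145.2
1.48 64.1 149.8
1.52 62.4 154.4
1.56 60.5 158.8
1.6 58.5 163.2
```

Emit:
{"name": "send_rows", "arguments": {"xyz": [[4, 3, 0], [9, 6, 0], [13, 9, 0], [17, 11, 0], [21, 14, 0], [25, 17, 0], [29, 20, 0], [32, 23, 0], [36, 27, 0], [39, 30, 0]], "dr": [[0, 0, 0.04], [0, 0, 0.08], [0, 0, 0.12], [0, 0, 0.16], [0, 0, 0.2], [0, 0, 0.24], [0, 0, 0.28], [0, 0, 0.32], [0, 0, 0.36], [0, 0, 0.4]]}}

```text
time: 15.5
position: [0.494, -0.0991, 0.1365]
tool_rot: [0.363, 3.119, -0.001]
ft_force: [3.2, 0.4, -3.0]
grip_width: 0.194
grip_force: 50.0
```

```bash
python3 go.py; cat > gate.py <<'E'
from h import *
# hinge in world from handle when gripped shut (.5373,-.120), yaw .1705
th=.1705;r=lambda a:np.array([[np.cos(a),-np.sin(a)],[np.sin(a),np.cos(a)]])
hd=np.array([.5371,-.1203]);hg=hd+r(th)@[.05,.11]
s=get_state();Rt=R.from_rotvec(s["tool_rot"]).as_matrix();p=s["position"]
v=r(-th)@(p[:2]-hg);a=np.arctan2(-.11,-.05)-np.arctan2(v[1],v[0]);a=(a+np.pi)%(2*np.pi)-np.pi
print("hinge",hg,"radius",np.linalg.norm(v),"angle",a)
import sys
cmd=float(sys.argv[1]); # commanded angle at call start
yaw=np.arctan2(Rt[1,1],Rt[0,1])
f=lambda b:r(th)@r(-b)@np.array([-.05,-.11])
for b in map(float,sys.argv[2:]):
    d=(f(b)-f(cmd))*1000; d=Rt.T@np.r_[d,0]; print(b,d[:2].round(1),"turn",round(b-cmd,2))
E
python3 gate.py .4 .44 .48 .52 .56 .6 .64 .68 .72 .76 .8
```

```text
t 15.5 [ 0.494  -0.0991  0.1365] F [ 3.2  0.4 -3. ] w 0.1940798370113916 49.99938698485494 q [-0.18  0.09  0.34  1.95 -0.03  1.11  1.51] yawY 76.7 z [ 0.002 -0.001 -1.   ]
hinge [ 0.56771074 -0.00341124] radius 0.12078496913484095 angle 0.40041052252997833
0.44 [4.4 2.1] turn 0.04
0.48 [8.6 4.3] turn 0.08
0.52 [12.8  6.7] turn 0.12
0.56 [16.9  9.3] turn 0.16
0.6 [20.9 12.1] turn 0.2
0.64 [24.7 15. ] turn 0.24
0.68 [28.5 18. ] turn 0.28
0.72 [32.1 21.2] turn 0.32
0.76 [35.6 24.6] turn 0.36
0.8 [39.  28.1] turn 0.4
```

Emit:
{"name": "send_rows", "arguments": {"xyz": [[4, 2, 0], [9, 4, 0], [13, 7, 0], [17, 9, 0], [21, 12, 0], [25, 15, 0], [29, 18, 0], [32, 21, 0], [36, 25, 0], [39, 28, 0]], "dr": [[0, 0, 0.04], [0, 0, 0.08], [0, 0, 0.12], [0, 0, 0.16], [0, 0, 0.2], [0, 0, 0.24], [0, 0, 0.28], [0, 0, 0.32], [0, 0, 0.36], [0, 0, 0.4]], "grip_force": 60}}

```text
time: 16.33
position: [0.463, -0.0636, 0.1365]
tool_rot: [0.975, 2.983, -0.001]
ft_force: [4.2, 0.5, -4.6]
grip_width: 0.192
grip_force: 60.0
```

```bash
python3 go.py; python3 gate.py .8
```

```text
t 16.3333 [ 0.463  -0.0636  0.1365] F [ 4.2  0.5 -4.6] w 0.192105716417022 59.997134646421344 q [-0.23  0.    0.31  2.03  0.    1.1   1.02] yawY 53.8 z [ 0.003 -0.002 -1.   ]
hinge [ 0.56771074 -0.00341124] radius 0.12079433490411483 angle 0.7932190965659429
```

Emit:
{"name": "send_rows", "arguments": {"xyz": [[4, 2, 0], [9, 4, 0], [13, 7, 0], [17, 9, 0], [21, 12, 0], [25, 15, 0], [29, 18, 0], [32, 21, 0], [36, 25, 0], [39, 28, 0]], "dr": [[0, 0, 0.04], [0, 0, 0.08], [0, 0, 0.12], [0, 0, 0.16], [0, 0, 0.2], [0, 0, 0.24], [0, 0, 0.28], [0, 0, 0.32], [0, 0, 0.36], [0, 0, 0.4]]}}

```text
time: 17.17
position: [0.448, -0.0179, 0.1365]
tool_rot: [1.548, 2.73, 0.0]
ft_force: [4.6, -1.6, -4.5]
grip_width: 0.196
grip_force: 60.0
```

```bash
python3 go.py; python3 gate.py 1.2 1.24 1.28 1.32 1.36 1.4 1.44 1.48 1.52 1.55 1.58
```

```text
t 17.1667 [ 0.448  -0.0179  0.1365] F [ 4.6 -1.6 -4.5] w 0.19553305463907963 59.99387108582596 q [-0.28 -0.04  0.25  2.07  0.01  1.11  0.51] yawY 30.9 z [ 0.003 -0.002 -1.   ]
hinge [ 0.56771074 -0.00341124] radius 0.12059714844707392 angle 1.1939189902713183
1.24 [4.4 2.1] turn 0.04
1.28 [8.6 4.3] turn 0.08
1.32 [12.8  6.7] turn 0.12
1.36 [16.9  9.3] turn 0.16
1.4 [20.9 12.1] turn 0.2
1.44 [24.7 15. ] turn 0.24
1.48 [28.5 18. ] turn 0.28
1.52 [32.1 21.2] turn 0.32
1.55 [34.7 23.7] turn 0.35
1.58 [37.3 26.3] turn 0.38
```

Emit:
{"name": "send_rows", "arguments": {"xyz": [[4, 2, 0], [9, 4, 0], [13, 7, 0], [17, 9, 0], [21, 12, 0], [25, 15, 0], [29, 18, 0], [32, 21, 0], [35, 24, 0], [37, 26, 0]], "dr": [[0, 0, 0.04], [0, 0, 0.08], [0, 0, 0.12], [0, 0, 0.16], [0, 0, 0.2], [0, 0, 0.24], [0, 0, 0.28], [0, 0, 0.32], [0, 0, 0.35], [0, 0, 0.37]]}}

```text
time: 18.0
position: [0.4511, 0.0264, 0.1365]
tool_rot: [2.024, 2.399, -0.001]
ft_force: [2.7, -3.8, -1.8]
grip_width: 0.191
grip_force: 60.0
```

Emit:
{"name": "send_rows", "arguments": {"xyz": [[0, 0, 0], [0, 0, 0], [0, 0, 0], [0, 0, 0], [0, 0, 0], [0, 0, 0], [0, 0, 0], [0, 0, 0], [0, 0, 0], [0, 0, 0]], "dr": [[0, 0, 0], [0, 0, 0], [0, 0, 0], [0, 0, 0], [0, 0, 0], [0, 0, 0], [0, 0, 0], [0, 0, 0], [0, 0, 0], [0, 0, 0]]}}

```text
time: 18.83
position: [0.451, 0.0265, 0.1365]
tool_rot: [2.022, 2.401, 0.001]
ft_force: [3.9, -2.7, -4.7]
grip_width: 0.196
grip_force: 60.0
```

```bash
python3 go.py; python3 gate.py 1.57;  python3 - <<'E'
from h import *
s=snap("side","s4");t=snap("top","t4")
a=cv2.resize(s[130:330,220:420],(400,400));b=cv2.resize(t[110:260,220:420],(400,300));b=cv2.copyMakeBorder(b,0,100,0,0,0)
cv2.imwrite("pics/c6.png",np.hstack([a,b])[:,:,::-1])
E
```

```text
t 18.8333 [0.451  0.0265 0.1365] F [ 3.9 -2.7 -4.7] w 0.19648840839583945 59.99500110890949 q [-0.32 -0.03  0.2   2.06  0.01  1.11  0.05] yawY 9.8 z [ 0.002 -0.001 -1.   ]
hinge [ 0.56771074 -0.00341124] radius 0.1204497287525918 angle 1.5655189068229394
```

View pics/c6.png

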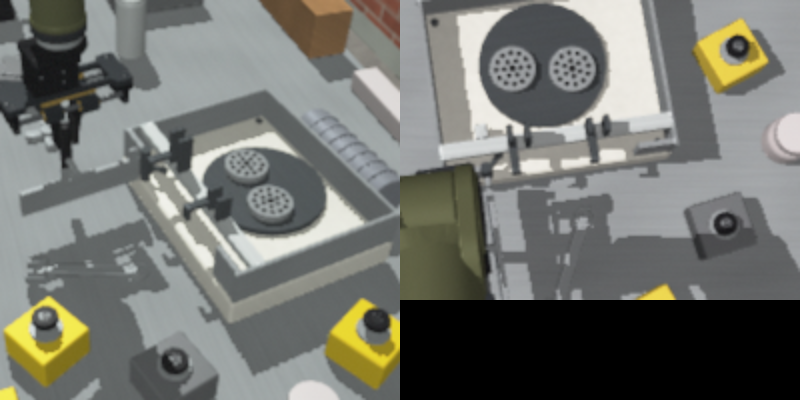

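The picture shows the gate standing square to the front (side crop 20–140, 190) with the handle gripped. Both catch pairs are together, the plug is low in its collar, and the plates are in place. Handing in.

```bash
python3 -c "
from bench import *
print(close_job())"
```

```text
the job is handed in; nothing more can be done
None
```

I pushed the plug fully home, squeezed the tall and then the short catch fully together, swung the gate to about 1.57 rad and handed the job in still gripping the handle, about 19 s in.

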